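# Clear the cuttings bench: scrape stem offcuts into the tub

## Task

Take the red lid off the offcut tub and lay it flat on the bench, knob up. Then pick up the scraper block and sweep all five stem offcuts along the white board, off its open end and into the tub, without touching the offcuts with the gripper or arm. Finish by standing the scraper upright on the bench again, and leave the pots and the bundle of cuttings where they are.

Things in the scene. Friction and masses are not known exactly. Their poses are not given: they have to be found in the camera images.
- tray: fixed cutting station: a white board, 180 mm (x) by 240 mm (y), its flat top 74 mm above the bench, on a plywood block. Along both long sides (at x = +-85 mm) stands a 10 mm thick wooden lip rising 14 mm above the board, so the clear channel is 160 mm wide; both ends (y = +-120 mm) are open. The tub stands against the end at y = -120 mm. Origin: on the bench, under the board's centre; z up.
- tub: fixed grey open-topped offcut tub, outside 180 (x) by 120 (y) mm, 5 mm walls, rim 70 mm above the bench (4 mm below the board), inner floor 15 mm above the bench. Docked 1 mm off the end of the board, its axes parallel to the tray's. Origin: on the bench, under its centre.
- lid: loose red lid of the tub, a plate 180 (x) by 118 (y) by 6 mm with a 6 mm deep, slightly smaller plug under it, so 12 mm thick in all, and an upright black cylindrical knob 28 mm across, 38 mm high in the middle. Mass about 0.2 kg. Origin: centre of the plug's underside; the plate's top is at z = 12 mm, the knob from z = 12 to 50 mm. At the start it lies on the tub, origin 64 mm above the bench.
- scraper: scraper block standing on the bench: a 138 (x) by 34 (y) mm foot, 38 mm high (black rubber underside, blue above), with a wooden grip on top, 110 (x) by 24 (y) mm, from z = 38 to 86 mm. Mass about 0.22 kg. Origin: centre of its underside; z up; the two broad faces (+-y) do the pushing.
- pot: bystander: small terracotta pot, 80 mm across, 75 mm high, on the bench. Origin: centre of its underside.
- stems: bystander: banded bundle of brown cuttings standing upright, 62 mm across, 130 mm high. Origin: centre of its underside.
- crock: bystander: black plastic pot, 80 mm across, 70 mm high. Origin: centre of its underside.
- chip0: loose split-stem offcut lying on the white board, 44 mm (x) by 18 mm (y) by 11 mm high, pale wood with brown bark on top, about 12 g. Origin: centre of its underside.
- chip1: loose split-stem offcut lying on the white board, 38 mm (x) by 18 mm (y) by 11 mm high, pale wood with brown bark on top, about 12 g. Origin: centre of its underside.
- chip2: loose split-stem offcut lying on the white board, 42 mm (x) by 18 mm (y) by 11 mm high, pale wood with brown bark on top, about 12 g. Origin: centre of its underside.
- chip3: loose split-stem offcut lying on the white board, 36 mm (x) by 18 mm (y) by 11 mm high, pale wood with brown bark on top, about 12 g. Origin: centre of its underside.
- chip4: loose split-stem offcut lying on the white board, 44 mm (x) by 18 mm (y) by 11 mm high, pale wood with brown bark on top, about 12 g. Origin: centre of its underside.
Not all that is in view belongs to the job. There is more than one size of the scraper; the job needs the middle-sized.

How it is judged:
By the outcome, as a careful person would: the job done as asked, in the order asked, and still so for the second after the job is handed in, with the robot touching nothing.
It also fails if it takes over 69 s, if anything falls off the work surface, if the arm or the gripper's body presses on something with over 40 N, if the wrist force passes 120 N, or if a joint passes its speed limit or range.

## Robot

A 6-joint arm with a two-finger parallel gripper is mounted at the origin on the work surface. World frame = base frame: x ahead of the robot, y to its left, z up, the work surface at z = 0. Lengths are in m, angles in degrees, forces in N, time in s.
With the tool pointing down it reaches from about 0.275 to 0.85 m from the base axis. Payload 19 kg.
Tool frame: the origin (TCP) lies midway between the tips of the shut fingers; the grasp point (between the pads) lies 19 mm behind it (bot.grasp_offset is the z of the grasp point in the tool frame, in m); z points along the fingers, y is the line along which they close (so a half turn about z gives the same grasp; the last joint's range is limited). The gripper opens to 85 mm and grips with 20 to 120 N. Pads are 22 mm wide; open, the fingers measure 114 mm over their backs; the gripper's body (76 mm by 85 mm) begins 54 mm behind the grasp point. The pads swing forward as they close: fully open they stand 13 mm farther back than shut.
Start: joints at [62.682, 8.623, 82.357, -0, 89.026, -7.678], TCP at [0.193, 0.542, 0.231] pointing down, gripper open.
Joint ranges: [-160.23, 160.23], [-39.13, 120.54], [6.94, 153.29], [-79.49, 259.48], [9.18, 160.14], [-161.06, 161.06]. Speed limits (degrees/s): [108.29, 108.29, 127.2, 172.46, 172.46, 172.46].

## Interface

Orientations are given as [roll, pitch, yaw] about the fixed x, y, z axes, in that order (R = Rz(yaw) Ry(pitch) Rx(roll)).
In Python, from cell import bot, viewer, ticket gives the robot as it stands.
- The arm moves only by the shell command python3 -m pendant 'ROWS' [FORCE]. ROWS is JSON, a list of rows, each a list of 3 entries, a list of its own where there are three numbers: the finger opening in cm, from 0 to 8.54, then the shift along the tool's x, y, z in cm, then the turn about the tool's z in degrees. A call has 1 to 10 rows; each row is the pose to reach, as a shift and turn from the pose commanded when the call began, along the tool's axes at that moment; what a row does not reach only later rows make up. A row lasts 1/12 s, in which the tool goes at most 41.7 mm and 7.16 degrees, less where a joint would pass 70% of its speed; a pose out of reach is approached as far as the arm can. A call with a gripper value outside its range is refused whole. The fingers move at their own pace and stop on an object; FORCE is the grip in N (left out, the last holds). Time passes only in rows, so rows that repeat a pose let the fingers close. It gives the time, the measured TCP pose, the force, the opening and the grip force at its end, in the units of the state.
- bot.observe(): the state, without advancing time (a new reading comes with each control period).
- viewer.capture(name): name is "scene" or "top" or "wrist"; returns the picture (384x512x3 uint8, red, green, blue); there is no depth.
- viewer.camera_params(name): a dict with "fx", "fy", "cx", "cy" (pixels), "cam_to_world" (4x4, takes a point from camera to world coordinates). Camera axes: x right, y down, z forward; pixel columns grow to the right and rows downward; lengths in m; the calibration is good to about 2 mm. The wrist camera is an equidistant fisheye: a pixel r from the principal point sees the ray r / f radians off the axis. A picture is of the moment at which its call begins: read the wrist's pose just before it. camera_params takes no time and is no camera call; for the wrist camera it gives the pose at the moment of the call.
- ticket.finish_job(): hands the job in; it is judged then, once.
The state is a dict: "t": time; "joint_positions": joint angles; "qvel": joint speeds; "effort": joint torques, N m; "tool_pos": TCP position; "ee_rot": TCP orientation; "ft_force": force on the tool from outside, world axes, zero at the start; "ft_torque": the same for the moment, N m; "opening": finger opening in m; "gripper_force": force on a finger pad.
Only numpy, scipy, OpenCV 4.12 (cv2) and the standard library are available. Lean on these libraries where they do the work, as an engineer would, in place of code of your own. Each camera call takes 0.05 s, during which the arm holds its last target. There are 200 camera calls.

## Working session

There is one attempt and no reset: what is moved stays moved. The work goes in short steps, Python scripts to look and compute and a shell command to move; the robot and the scene stay as the last step left them, time stands still between calls to the robot, and variables do not carry over. Pictures are saved under pics/ and viewed, at most 10 in all, crops included, and the job is handed in when it is done.

```bash
ls; mkdir -p pics; python3 - <<'E'
from cell import bot, viewer
import cv2,numpy as np
for n in("scene","top"):
    im=viewer.capture(n); cv2.imwrite(f"pics/{n}0.png",im[:,:,::-1]); np.save(n+"0.npy",im)
    p=viewer.camera_params(n); print(n,p["fx"],p["fy"],p["cx"],p["cy"],np.round(p["cam_to_world"],4).tolist())
s=bot.observe();print(s["t"],s["tool_pos"],s["ee_rot"],s["opening"],bot.grasp_offset)
E
```

```text
pics
scene 446.9741582035328 446.9741582035328 252.41319363100874 188.01915156243916 [[-0.2883, 0.6484, -0.7046, 1.4656], [0.9573, 0.1796, -0.2265, 0.3847], [-0.0203, -0.7398, -0.6725, 0.9686], [0.0, 0.0, 0.0, 1.0]]
top 356.3825962937425 356.3825962937425 258.88199925895134 185.2003584844738 [[0.0172, -0.9929, 0.1178, 0.4643], [-0.9993, -0.0208, -0.0296, 0.1131], [0.0318, -0.1172, -0.9926, 0.9976], [0.0, 0.0, 0.0, 1.0]]
0.1 [0.1931845  0.54133722 0.23073653] [-1.79937180e+02 -9.33740671e-03  1.60358537e+02] 0.08565793209151416 -0.0187
```

```bash
python3 -c "
import cv2
for n in('scene','top'):
    cv2.imwrite(f'pics/{n}0b.png',cv2.resize(cv2.imread(f'pics/{n}0.png'),(800,600),interpolation=cv2.INTER_CUBIC))"
```

```text
(no output)
```

View pics/scene0b.png

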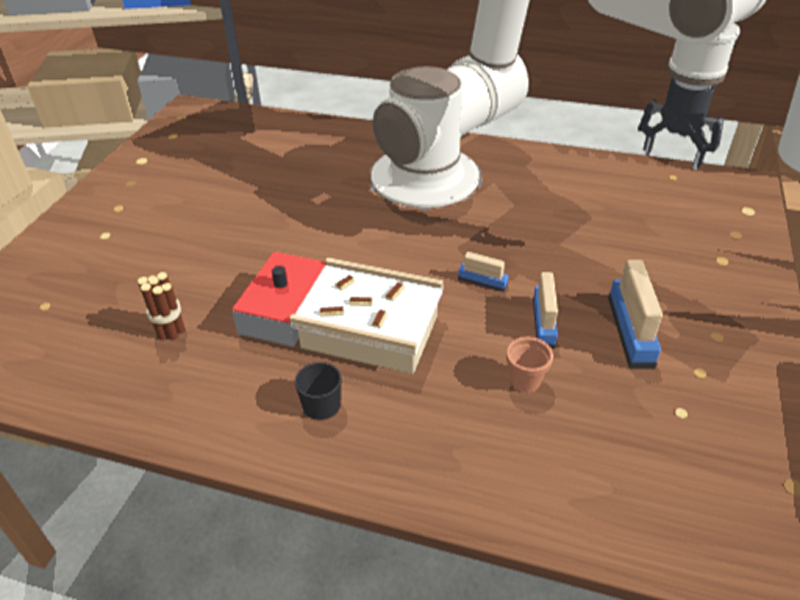

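View pics/top0b.png

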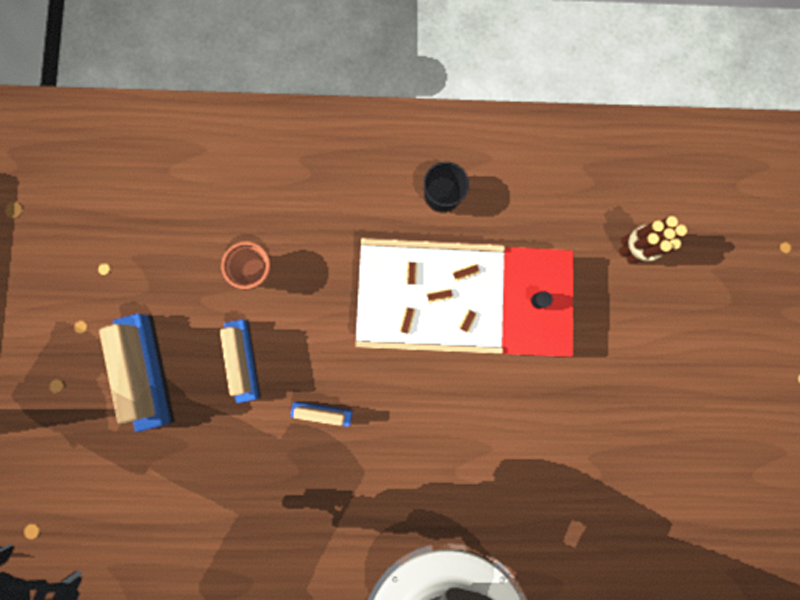

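The scene picture shows the lid knob at (279,277), with the board to its right and five offcuts on it. There are three scrapers. In the top picture (800-wide pixels) they are large at (137,372), middle at (238,362) and small at (320,414). The middle one should have the 138 mm foot, so I'll check that in enlarged crops.

```bash
python3 -c "
import cv2
a=cv2.imread('pics/top0.png')[140:290,60:400];cv2.imwrite('pics/topc.png',cv2.resize(a,None,fx=2.35,fy=2.35,interpolation=cv2.INTER_CUBIC))
a=cv2.imread('pics/scene0.png')[150:265,147:429];cv2.imwrite('pics/scenec.png',cv2.resize(a,None,fx=2.8,fy=2.8,interpolation=cv2.INTER_CUBIC))"
```

```text
(no output)
```

View pics/topc.png

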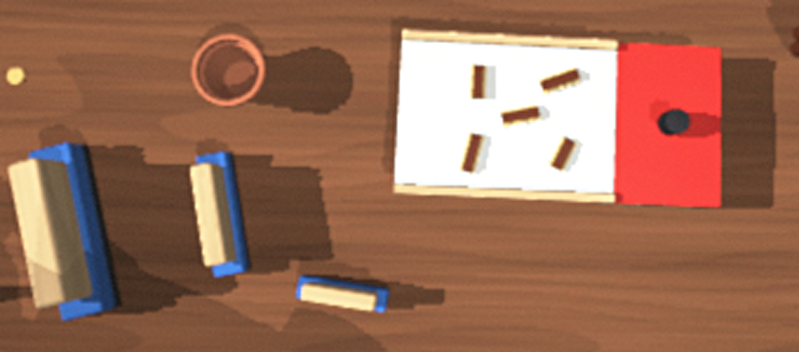

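View pics/scenec.png

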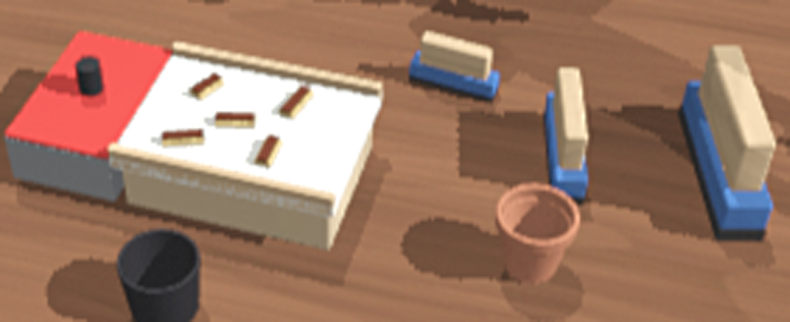

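The crops show the middle scraper at top (220,215) and scene (568,135). By eye its foot is shorter than the large one's and longer than the small one's. One composite zoom will give me precise pixels.

```bash
python3 -c "
import cv2,numpy as np
s=cv2.imread('pics/scene0.png');t=cv2.imread('pics/top0.png')
# each tile 50x37 px at 8x =400x296
f=lambda im,x,y:cv2.resize(im[y:y+37,x:x+50],(400,296),interpolation=cv2.INTER_CUBIC)
S=cv2.resize(s[170:225,330:370],(400,550),interpolation=cv2.INTER_CUBIC)
T=cv2.resize(t[200:260,136:176],(400,600),interpolation=cv2.INTER_CUBIC)
S=cv2.copyMakeBorder(S,0,50,0,0,cv2.BORDER_CONSTANT)
cv2.imwrite('pics/zoom1.png',np.hstack([S,T]))
"
```

```text
(no output)
```

View pics/zoom1.png

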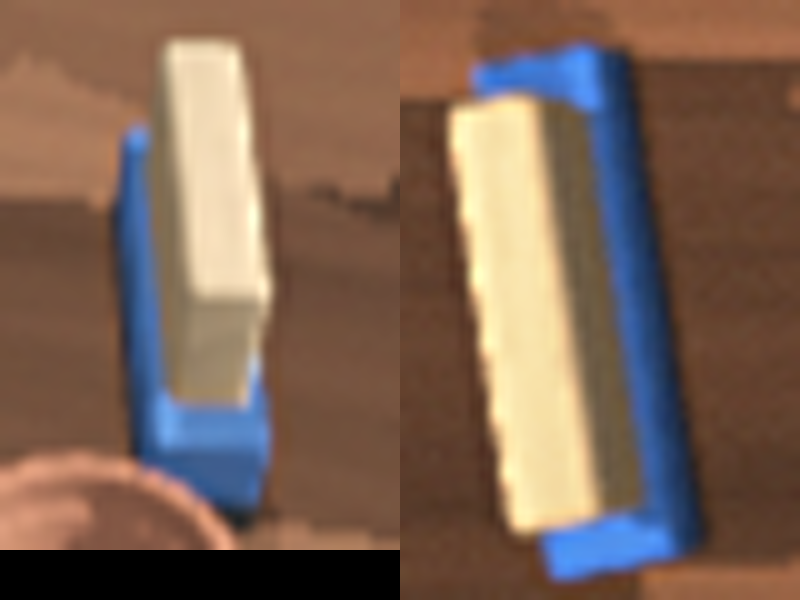

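```bash
cat >m.py <<'E'
import numpy as np
from scipy.optimize import least_squares
from cell import bot,viewer
P={n:viewer.camera_params(n) for n in("scene","top")}
def px(z,off,s): return (np.array(z,float)+.5)/s-.5+np.array(off)
def proj(n,X):
    p=P[n];T=np.linalg.inv(np.array(p["cam_to_world"]));c=np.atleast_2d(X)@T[:3,:3].T+T[:3,3]
    return np.c_[p["fx"]*c[:,0]/c[:,2]+p["cx"],p["fy"]*c[:,1]/c[:,2]+p["cy"]]
def tri(a,b):
    return least_squares(lambda X:np.r_[(proj("scene",X)-a).ravel(),(proj("top",X)-b).ravel()],[.5,0,.05])
def fit(local,a,b,x0):
    # x,y,yaw,dz
    def W(q):
        c,s=np.cos(q[2]),np.sin(q[2]);return np.asarray(local)@np.array([[c,-s,0],[s,c,0],[0,0,1]]).T+[q[0],q[1],q[3]]
    r=least_squares(lambda q:np.r_[(proj("scene",W(q))-a).ravel(),(proj("top",W(q))-b).ravel()],x0)
    return r.x*[1,1,57.2958,1],np.sqrt(np.mean(r.fun**2))
E
python3 - <<'E'
from m import *
np.set_printoptions(precision=4,suppress=True)
def go(name,local,a,b,x0):
    for i in range(len(a)):
        r=tri(a[i],b[i]);print(name,i,r.x,round(r.cost**.5,2))
    print(name,fit(local,a,b,x0))
a=px([(168,42),(240,40),(268,293),(193,297)],(330,170),10);b=px([(198,522),(115,533),(52,103),(138,97)],(136,200),10)
# grip: local x along length. yaw near 90: local +x -> world +x? take local x=world x
go("grip",[(-.055,-.012,.086),(-.055,.012,.086),(.055,.012,.086),(.055,-.012,.086)],a,b,[.4,.4,0,0])
a=px([(112,155),(10,136),(80,33),(174,46)],(147,150),2.8);b=px([(619,44),(721,47),(721,207),(615,203)],(60,140),2.35)
go("lid",[(.09,.059,.076),(.09,-.059,.076),(-.09,-.059,.076),(-.09,.059,.076)],a,b,[.5,-.1,0,0])
a=px([(112,150),(331,204),(175,45),(381,87)],(147,150),2.8);b=px([(617,42),(402,30),(616,202),(395,193)],(60,140),2.35)
go("tray",[(.09,-.12,.088),(.09,.12,.088),(-.09,-.12,.088),(-.09,.12,.088)],a,b,[.5,.1,0,0])
r=tri(px((89,62),(147,150),2.8),px((677,121),(60,140),2.35));print("knob",r.x,r.cost**.5)
# bystanders rough on the table
p=P["top"]
def ray(n,u,z):
    p=P[n];M=np.array(p["cam_to_world"]);d=M[:3,:3]@[(u[0]-p["cx"])/p["fx"],(u[1]-p["cy"])/p["fy"],1];return M[:3,3]+d*(z-M[2,3])/d[2]
for n,u,z in(("pot",(246,265),.075),("crock",(447,187),.07),("stems",(664,236),.13),("bigscr",(137,372),.05),("small",(320,414),.04)):
    print(n,ray("top",np.array(u)/1.5625-.2,z))
E
```

```text
grip 0 [0.3994 0.3426 0.0826] 0.0
grip 1 [0.3965 0.3628 0.0854] 0.22
grip 2 [0.5034 0.3848 0.0837] 0.18
grip 3 [0.5056 0.3646 0.0789] 0.16
grip (array([ 0.4511,  0.3638, 11.3114, -0.0036]), np.float64(0.496417629814904))
lid 0 [ 0.6481 -0.0809  0.0739] 1.07
lid 1 [ 0.6477 -0.1975  0.0713] 1.21
lid 2 [ 0.4679 -0.1965  0.0694] 0.58
lid 3 [ 0.4705 -0.0773  0.0776] 0.1
lid (array([ 0.5584, -0.138 , -0.5526, -0.0032]), np.float64(0.7369320853954033))
tray 0 [ 0.6489 -0.078   0.0823] 0.62
tray 1 [0.6583 0.1596 0.0794] 0.47
tray 2 [ 0.4714 -0.077   0.0801] 0.5
tray 3 [0.4773 0.1636 0.0784] 0.02
tray (array([ 0.5639,  0.0419, -1.5074, -0.0082]), np.float64(0.5762556127619971))
knob [ 0.5587 -0.1372  0.1126] 0.09651783443974189
pot [0.6096 0.3504 0.075 ]
crock [0.7537 0.0159 0.07  ]
stems [ 0.6631 -0.3292  0.13  ]
bigscr [0.4299 0.5271 0.05  ]
small [0.3647 0.2235 0.04  ]
```

Triangulation puts the scraper grip's top at z ≈ 0.083 (expected 0.086) and 106 mm long (expected 110), so this is the middle-sized one. The knob top is at z = 0.113 (expected 0.114) and the lid top at about 0.073 (expected 0.076), so the measurements agree. Next I'll work out the shifts.

```bash
cat >rel.py <<'E'
import sys,numpy as np
from cell import bot
s=bot.observe();p=np.array(s["tool_pos"]);w=s["ee_rot"][2]
t=[float(v) for v in sys.argv[1:5]]
from scipy.spatial.transform import Rotation as R
M=R.from_euler("xyz",[180,0,w],degrees=True).as_matrix()
print("shift cm",np.round(M.T@(np.array(t[:3])-p)*100,2),"turn",round(-((t[3]-w+180)%360-180),2),"t",s["t"])
E
python3 rel.py .558 -.138 .2 178.5; python3 -m pendant '[[8.5,[0,0,0],0]]'; python3 rel.py .558 -.138 .2 178.5
```

```text
shift cm [-57.19 -51.72   3.07] turn -18.14 t 0.1
t: 0.18
tool_pos: [0.1932, 0.5414, 0.2309]
ee_rot: [-180.0, -0.0, 160.4]
ft_force: [0.2, -0.6, 0.9]
opening: 0.0848
gripper_force: 0.0
shift cm [-57.19 -51.72   3.09] turn -18.14 t 0.1833
```

```bash
python3 -m pendant '[[8.5,[-3,-2.7,0],-2],[8.5,[-6,-5.4,0],-4],[8.5,[-9,-8.1,0],-6],[8.5,[-12,-10.8,0],-8],[8.5,[-15,-13.5,0],-10],[8.5,[-18,-16.2,0],-12],[8.5,[-21,-18.9,0],-14],[8.5,[-24,-21.6,0],-16],[8.5,[-27,-24.3,0],-18],[8.5,[-30,-27,0],-18.1]]'; python3 rel.py .558 -.138 .2 178.5
```

```text
t: 1.02
tool_pos: [0.3854, 0.1845, 0.2314]
ee_rot: [180.0, 0.0, 178.6]
ft_force: [1.0, 1.4, -0.8]
opening: 0.0851
gripper_force: 0.0
shift cm [-18.04 -31.82   3.14] turn 0.11 t 1.0167
```

```bash
python3 -m pendant '[[8.5,[-2,-3.6,0.3],0],[8.5,[-4,-7.1,0.6],0],[8.5,[-6,-10.6,1],0],[8.5,[-8,-14.1,1.3],0],[8.5,[-10,-17.7,1.6],0],[8.5,[-12,-21.2,2],0],[8.5,[-14,-24.7,2.4],0],[8.5,[-16,-28.3,2.8],0],[8.5,[-18,-31.8,3.1],0],[8.5,[-18,-31.8,3.1],0]]'; python3 -m pendant '[[8.5,[0,0,0],0],[8.5,[0,0,0],0]]' ; python3 rel.py .558 -.138 .083 178.5
python3 - <<'E'
from cell import bot,viewer
import cv2,json
p=viewer.camera_params("wrist");im=viewer.capture("wrist")
cv2.imwrite("pics/w1.png",cv2.resize(im[:,:,::-1],(800,600),interpolation=cv2.INTER_CUBIC))
json.dump({k:(v if isinstance(v,float) else [list(map(float,r)) for r in v]) for k,v in p.items() if k in("fx","fy","cx","cy","cam_to_world")},open("w1.json","w"))
E
```

```text
t: 1.85
tool_pos: [0.558, -0.1418, 0.1983]
ee_rot: [-180.0, -0.1, 178.2]
ft_force: [0.2, -0.9, -0.4]
opening: 0.085
gripper_force: 0.0
t: 2.02
tool_pos: [0.5562, -0.1361, 0.1999]
ee_rot: [180.0, -0.0, 178.4]
ft_force: [0.3, 0.4, 0.1]
opening: 0.0852
gripper_force: 0.0
shift cm [-0.19 -0.18 11.69] turn -0.07 t 2.0167
```

View pics/w1.png

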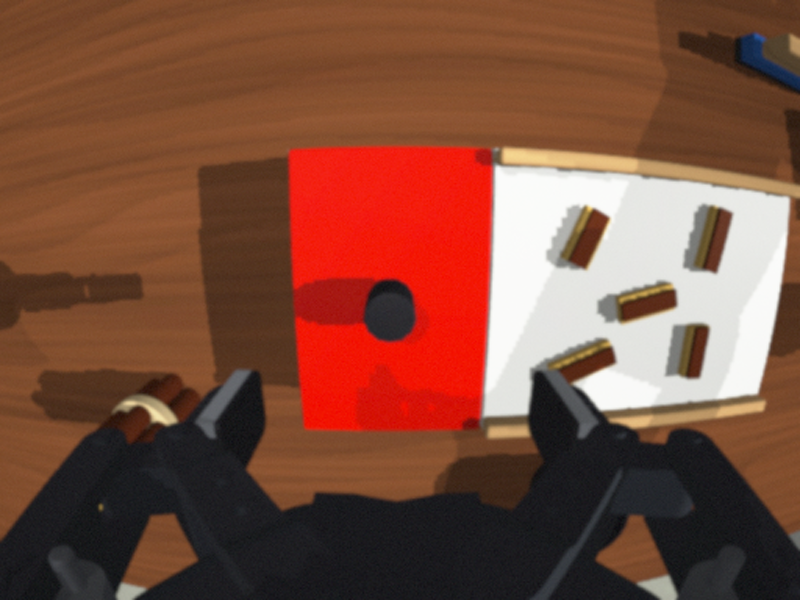

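The wrist view shows the knob top at (390,315), the lid's corners at (290,149), (493,149), (481,430) and (304,430), and the board to the right.

```bash
cat >wr.py <<'E'
import json,numpy as np
def ray(f,u,z):
    p=json.load(open(f));M=np.array(p["cam_to_world"]);u=(np.array(u,float)+.5)/1.5625-.5
    d=np.array([(u[0]-p["cx"])/p["fx"],(u[1]-p["cy"])/p["fy"]]);r=np.hypot(*d)
    v=M[:3,:3]@np.r_[np.sin(r)*d/r,np.cos(r)];return np.round(M[:3,3]+v*(z-M[2,3])/v[2],4)
E
python3 - <<'E'
from wr import *
print("knob",ray("w1.json",(390,315),.114))
for u in((290,149),(493,149),(481,430),(304,430)):print("lid",ray("w1.json",u,.076))
print("lip -x",ray("w1.json",(501,150),.088),"-x end",ray("w1.json",(637,158),.088),"+x",ray("w1.json",(487,436),.088),ray("w1.json",(764,408),.088),"board end",ray("w1.json",(788,197),.074),ray("w1.json",(758,394),.074))
for u in((715,237),(690,350)):print("chip",ray("w1.json",u,.08))
E
```

```text
knob [ 0.5592 -0.1397  0.114 ]
lid [ 0.4698 -0.1954  0.076 ]
lid [ 0.4731 -0.0788  0.076 ]
lid [ 0.6523 -0.0823  0.076 ]
lid [ 0.6495 -0.2007  0.076 ]
lip -x [ 0.4744 -0.0767  0.088 ] -x end [0.4746 0.0084 0.088 ] +x [ 0.6499 -0.0805  0.088 ] [0.6553 0.1583 0.088 ] board end [0.4883 0.1615 0.074 ] [0.6494 0.161  0.074 ]
chip [0.5215 0.0795 0.08  ]
chip [0.6016 0.0692 0.08  ]
```

```bash
python3 -m pendant '[[8.5,[-0.3,-0.2,2],0],[8.5,[-0.3,-0.2,4],0],[8.5,[-0.3,-0.2,6],0],[8.5,[-0.3,-0.2,8],0],[8.5,[-0.3,-0.2,9.5],0],[8.5,[-0.3,-0.2,10.7],0],[8.5,[-0.3,-0.2,11.5],0],[8.5,[-0.3,-0.2,11.7],0],[8.5,[-0.3,-0.2,11.7],0]]' 60; python3 -m pendant '[[1.5,[0,0,0],0],[1.5,[0,0,0],0],[1.5,[0,0,0],0],[1.5,[0,0,0],0],[1.5,[0,0,0],0],[1.5,[0,0,0],0],[1.5,[0,0,0],0],[1.5,[0,0,0],0]]' 60
```

```text
t: 2.82
tool_pos: [0.5594, -0.1381, 0.0835]
ee_rot: [-180.0, -0.0, 178.5]
ft_force: [0.3, -0.7, 0.3]
opening: 0.0849
gripper_force: 0.0
t: 3.48
tool_pos: [0.5596, -0.1386, 0.084]
ee_rot: [-180.0, 0.0, 178.5]
ft_force: [-1.7, 1.2, 5.3]
opening: 0.0265
gripper_force: 58.9
```

```bash
python3 -m pendant '[[1.5,[0,0,-0.4],0],[1.5,[0,0,-1],0],[1.5,[0,0,-1.8],0],[1.5,[0,0,-2.7],0],[1.5,[0,0,-3.6],0],[1.5,[0,0,-4.4],0],[1.5,[0,0,-5],0],[1.5,[0,0,-5.3],0],[1.5,[0,0,-5.3],0]]'; python3 rel.py .44 -.33 .14 180
```

```text
t: 4.23
tool_pos: [0.5597, -0.1385, 0.1372]
ee_rot: [-180.0, 0.1, 178.5]
ft_force: [-0.7, -0.0, -1.5]
opening: 0.0265
gripper_force: 59.0
shift cm [ 11.45 -19.46  -0.28] turn -1.54 t 4.2333
```

```bash
python3 -m pendant '[[1.5,[0.6,-1,0],0],[1.5,[1.8,-3,0],0],[1.5,[3.2,-5.5,0],0],[1.5,[4.7,-8,0],0],[1.5,[6.2,-10.5,0],0],[1.5,[7.7,-13,0],0],[1.5,[9.2,-15.5,0],0],[1.5,[10.5,-17.7,0],0],[1.5,[11.2,-19,0],0],[1.5,[11.5,-19.5,0],0]]'; python3 -m pendant '[[1.5,[0,0,0],0],[1.5,[0,0,1],0],[1.5,[0,0,3],0],[1.5,[0,0,5],0],[1.5,[0,0,7],0],[1.5,[0,0,8.5],0],[1.5,[0,0,9.5],0],[1.5,[0,0,10.2],0],[1.5,[0,0,10.7],0],[1.5,[0,0,10.7],0]]'; python3 rel.py .44 -.33 .02 180
```

```text
t: 5.07
tool_pos: [0.4374, -0.3322, 0.1358]
ee_rot: [180.0, -0.1, 178.3]
ft_force: [0.1, -0.5, -1.4]
opening: 0.0265
gripper_force: 59.2
t: 5.9
tool_pos: [0.4392, -0.3298, 0.0286]
ee_rot: [180.0, -0.0, 178.5]
ft_force: [-0.1, 0.4, -1.9]
opening: 0.0263
gripper_force: 59.2
shift cm [-0.08 -0.02  0.86] turn -1.52 t 5.9
```

```bash
python3 -m pendant '[[1.5,[0,0,0.3],0],[1.5,[0,0,0.6],0],[1.5,[0,0,0.8],0],[1.5,[0,0,0.9],0],[1.5,[0,0,0.9],0]]'; python3 -m pendant '[[4,[0,0,0],0],[8.5,[0,0,0],0],[8.5,[0,0,0],0],[8.5,[0,0,0],0],[8.5,[0,0,0],0]]';python3 -m pendant '[[8.5,[0,0,-1],0],[8.5,[0,0,-3],0],[8.5,[0,0,-6],0],[8.5,[0,0,-9.5],0],[8.5,[0,0,-13],0],[8.5,[0,0,-16],0],[8.5,[0,0,-18],0]]'; python3 rel.py .451 .364 .2 -168.7
```

```text
t: 6.32
tool_pos: [0.4392, -0.3303, 0.0203]
ee_rot: [-180.0, -0.0, 178.5]
ft_force: [0.4, 0.8, -1.1]
opening: 0.0266
gripper_force: 59.2
t: 6.73
tool_pos: [0.4392, -0.3303, 0.0205]
ee_rot: [-180.0, 0.0, 178.5]
ft_force: [-0.2, -0.5, 0.6]
opening: 0.0842
gripper_force: 0.0
t: 7.32
tool_pos: [0.4395, -0.3305, 0.2047]
ee_rot: [-179.8, 0.2, 178.5]
ft_force: [0.7, -0.3, -0.3]
opening: 0.0848
gripper_force: 0.0
shift cm [ 0.71 69.46  0.47] turn -12.84 t 7.3167
```

```bash
python3 -m pendant '[[8.5,[0,2,0],0],[8.5,[0,5.5,0],-1],[8.5,[0,9,0],-2],[8.5,[0,12.5,0],-3],[8.5,[0,16,0],-4],[8.5,[0,19.5,0],-5],[8.5,[0,23,0],-6],[8.5,[0,26.5,0],-7],[8.5,[0,30,0],-8],[8.5,[0,33.5,0],-9]]';  python3 rel.py .451 .364 .2 -168.7
```

```text
t: 8.15
tool_pos: [0.4478, 0.0063, 0.2013]
ee_rot: [-180.0, 0.1, -172.5]
ft_force: [0.6, 0.4, 0.0]
opening: 0.0851
gripper_force: 0.0
shift cm [-4.99 35.42  0.13] turn -3.8 t 8.15
```

```bash
python3 -m pendant '[[8.5,[-0.5,3.5,0],-0.4],[8.5,[-1,7,0],-0.8],[8.5,[-1.5,10.6,0],-1.2],[8.5,[-2,14.2,0],-1.6],[8.5,[-2.5,17.7,0],-2],[8.5,[-3,21.2,0],-2.4],[8.5,[-3.5,24.8,0],-2.8],[8.5,[-4,28.3,0],-3.2],[8.5,[-4.5,31.9,0],-3.6],[8.5,[-5,35.3,0],-3.8]]'; python3 -m pendant '[[8.5,[0,0,0],0],[8.5,[0,0,0],0],[8.5,[0,0,0],0]]';  python3 rel.py .451 .364 .2 -168.7
python3 - <<'E'
from cell import bot,viewer
import cv2,json
p=viewer.camera_params("wrist");im=viewer.capture("wrist")
cv2.imwrite("pics/w2.png",cv2.resize(im[:,:,::-1],(800,600),interpolation=cv2.INTER_CUBIC))
json.dump({k:(v if isinstance(v,float) else [list(map(float,r)) for r in v]) for k,v in p.items() if k in("fx","fy","cx","cy","cam_to_world")},open("w2.json","w"))
E
```

```text
t: 8.98
tool_pos: [0.4514, 0.3632, 0.2012]
ee_rot: [180.0, 0.0, -168.7]
ft_force: [1.0, 0.4, 0.2]
opening: 0.0849
gripper_force: 0.0
t: 9.23
tool_pos: [0.4518, 0.3608, 0.2006]
ee_rot: [-180.0, -0.0, -168.7]
ft_force: [0.2, -1.1, -0.1]
opening: 0.0853
gripper_force: 0.0
shift cm [0.01 0.33 0.06] turn -0.02 t 9.2333
```

View pics/w2.png

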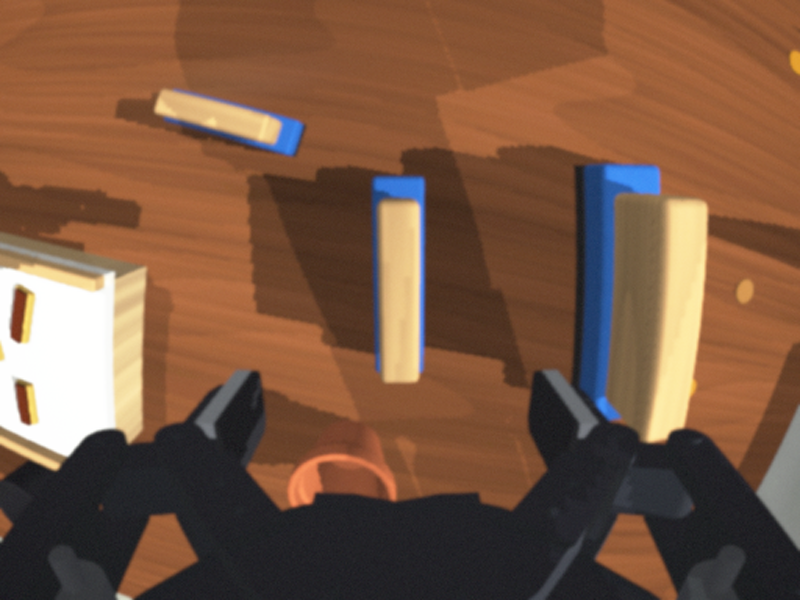

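The middle scraper stands between the fingers, with its grip top at (380–419, 201–381). The small one is at upper left, the large one at right, and the pot is behind.

```bash
python3 - <<'E'
from wr import *
P=[ray("w2.json",u,.086) for u in((380,201),(418,201),(419,381),(382,381))]
print(*P,"c",np.mean(P,0)); d=(P[2]+P[3]-P[0]-P[1])/2;print("len",np.hypot(*d[:2]),"yaw",np.degrees(np.arctan2(d[1],d[0])))
E
python3 rel.py .451 .364 .046 -168.7
```

```text
[0.4009 0.3408 0.086 ] [0.3968 0.3613 0.086 ] [0.5016 0.3843 0.086 ] [0.506  0.3622 0.086 ] c [0.451325 0.36215  0.086   ]
len 0.1072722820676432 yaw 11.94367473492878
shift cm [ 0.02  0.37 15.47] turn -0.07 t 9.2833
```

```bash
python3 -m pendant '[[8.5,[0.1,0.1,3],-0.3],[8.5,[0.1,0.1,6],-0.3],[8.5,[0.1,0.1,9],-0.3],[8.5,[0.1,0.1,11.5],-0.3],[8.5,[0.1,0.1,13.5],-0.3],[8.5,[0.1,0.1,14.8],-0.3],[8.5,[0.1,0.1,15.4],-0.3],[8.5,[0.1,0.1,15.5],-0.3],[8.5,[0.1,0.1,15.5],-0.3]]'; python3 -m pendant '[[1.5,[0,0,0],0],[1.5,[0,0,0],0],[1.5,[0,0,0],0],[1.5,[0,0,0],0],[1.5,[0,0,0],0],[1.5,[0,0,0],0],[1.5,[0,0,0],0],[1.5,[0,0,0],0]]' 80; python3 -m pendant '[[1.5,[0,0,-0.4],0],[1.5,[0,0,-1.2],0],[1.5,[0,0,-2.5],0],[1.5,[0,0,-4.2],0],[1.5,[0,0,-6.2],0],[1.5,[0,0,-8.2],0],[1.5,[0,0,-10],0],[1.5,[0,0,-11.2],0],[1.5,[0,0,-11.8],0],[1.5,[0,0,-12],0]]'; python3 rel.py .5674 .137 .166 178.5
```

```text
t: 10.03
tool_pos: [0.4512, 0.3614, 0.046]
ee_rot: [180.0, 0.0, -168.5]
ft_force: [0.2, -0.8, 0.3]
opening: 0.085
gripper_force: 0.0
t: 10.7
tool_pos: [0.451, 0.362, 0.0458]
ee_rot: [180.0, 0.0, -168.4]
ft_force: [-1.2, -1.1, 5.1]
opening: 0.0229
gripper_force: 79.0
t: 11.53
tool_pos: [0.4509, 0.362, 0.1662]
ee_rot: [180.0, 0.1, -168.4]
ft_force: [-0.2, -0.1, -1.9]
opening: 0.0232
gripper_force: 78.3
shift cm [-6.900e+00 -2.438e+01  2.000e-02] turn 13.06 t 11.5333
```

```bash
python3 -m pendant '[[1.5,[-0.4,-1.2,0],1.3],[1.5,[-1.1,-3.8,0],2.6],[1.5,[-1.9,-6.8,0],4.2],[1.5,[-2.7,-9.8,0],5.8],[1.5,[-3.6,-12.8,0],7.4],[1.5,[-4.5,-15.8,0],9],[1.5,[-5.3,-18.8,0],10.6],[1.5,[-6.1,-21.5,0],12],[1.5,[-6.7,-23.5,0],12.8],[1.5,[-6.9,-24.2,0],13.1]]'; python3 -m pendant '[[1.5,[0,0,0],0],[1.5,[0,0,0],0]]'; python3 rel.py .5674 .137 .122 178.5
python3 - <<'E'
from cell import viewer
import cv2,numpy as np
a=viewer.capture("top")[150:270,180:380];b=viewer.capture("scene")[130:270,130:330]
f=lambda i,h:cv2.resize(i[:,:,::-1],(600,h),interpolation=cv2.INTER_CUBIC)
cv2.imwrite("pics/c3.png",cv2.resize(np.vstack([f(a,360),f(b,420)]),(460,598)))
E
```

```text
t: 12.37
tool_pos: [0.5677, 0.1353, 0.1639]
ee_rot: [-179.9, -0.1, 178.2]
ft_force: [0.4, 1.2, -1.5]
opening: 0.0232
gripper_force: 78.5
t: 12.53
tool_pos: [0.5665, 0.1386, 0.1645]
ee_rot: [-180.0, -0.1, 178.4]
ft_force: [-0.7, 0.7, -2.5]
opening: 0.0235
gripper_force: 78.5
shift cm [-0.1  -0.15  4.25] turn -0.08 t 12.5333
```

View pics/c3.png

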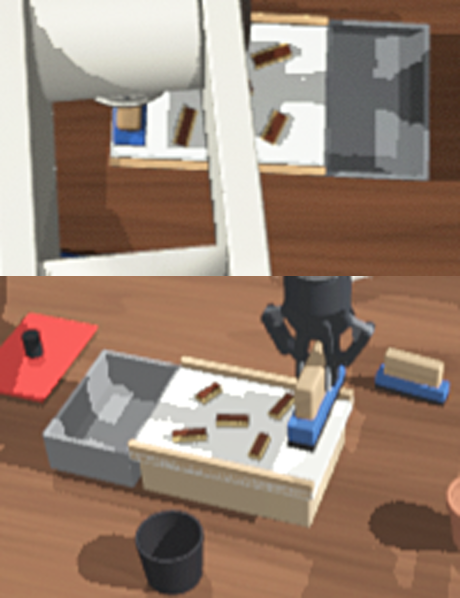

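Top and scene crops: the lid lies flat with its knob up, the tub is open, and the scraper hangs over the +y end of the board, clear of all five offcuts. Lowering it now.

```bash
python3 -m pendant '[[1.5,[-0.1,0,0.7],0],[1.5,[-0.1,0,1.6],0],[1.5,[-0.1,0,2.5],0],[1.5,[-0.1,0,3.3],0],[1.5,[-0.1,0,3.8],0],[1.5,[-0.1,0,4.1],0],[1.5,[-0.1,0,4.25],0],[1.5,[-0.1,0,4.25],0]]'; python3 rel.py .5612 -.102 .1215 178.5
```

```text
t: 13.3
tool_pos: [0.5678, 0.1386, 0.1225]
ee_rot: [-180.0, -0.0, 178.5]
ft_force: [-0.7, 0.2, -1.1]
opening: 0.0231
gripper_force: 78.5
shift cm [ 1.000e-02 -2.407e+01  1.000e-01] turn -0.04 t 13.3
```

```bash
for i in 1; do python3 -m pendant '[[1.5,[0,-0.3,0.08],0],[1.5,[0,-0.9,0.08],0],[1.5,[0,-1.5,0.08],0],[1.5,[0,-2.1,0.08],0],[1.5,[0,-2.7,0.08],0],[1.5,[0,-3.3,0.08],0],[1.5,[0,-3.9,0.08],0],[1.5,[0,-4.5,0.08],0],[1.5,[0,-5.1,0.08],0],[1.5,[0,-5.7,0.08],0]]';python3 -m pendant '[[1.5,[0,-0.6,0],0],[1.5,[0,-1.2,0],0],[1.5,[0,-1.8,0],0],[1.5,[0,-2.4,0],0],[1.5,[0,-3,0],0],[1.5,[0,-3.6,0],0],[1.5,[0,-4.2,0],0],[1.5,[0,-4.8,0],0],[1.5,[0,-5.4,0],0],[1.5,[0,-6,0],0]]'; done; python3 rel.py .5612 -.102 .1215 178.5
```

```text
t: 14.13
tool_pos: [0.5663, 0.081, 0.122]
ee_rot: [-180.0, -0.0, 178.5]
ft_force: [1.1, 0.8, -1.5]
opening: 0.0231
gripper_force: 78.5
t: 14.97
tool_pos: [0.5647, 0.0211, 0.122]
ee_rot: [-180.0, -0.0, 178.5]
ft_force: [0.6, 0.3, -1.3]
opening: 0.0233
gripper_force: 78.6
shift cm [  0.02 -12.31   0.05] turn -0.04 t 14.9667
```

```bash
python3 -m pendant '[[1.5,[0,-0.6,0.05],0],[1.5,[0,-1.2,0.05],0],[1.5,[0,-1.8,0.05],0],[1.5,[0,-2.4,0.05],0],[1.5,[0,-3,0.05],0],[1.5,[0,-3.6,0.05],0],[1.5,[0,-4.2,0.05],0],[1.5,[0,-4.8,0.05],0],[1.5,[0,-5.4,0.05],0],[1.5,[0,-6,0.05],0]]';python3 -m pendant '[[1.5,[0,-0.6,0],0],[1.5,[0,-1.2,0],0],[1.5,[0,-1.8,0],0],[1.5,[0,-2.4,0],0],[1.5,[0,-3,0],0],[1.5,[0,-3.6,0],0],[1.5,[0,-4.2,0],0],[1.5,[0,-4.8,0],0],[1.5,[0,-5.4,0],0],[1.5,[0,-6,0],0]]';  python3 -m pendant '[[1.5,[0,-0.5,0],0],[1.5,[0,-0.8,0],0],[1.5,[0,-0.8,0],0]]'
python3 -m pendant '[[1.5,[0,0,-0.6],0],[1.5,[0,0,-2],0],[1.5,[0,0,-4],0],[1.5,[0,0,-6],0],[1.5,[0,0,-7.5],0],[1.5,[0,0,-8.5],0],[1.5,[0,0,-9],0]]';  python3 rel.py .451 .362 .21 -168.5
python3 - <<'E'
from cell import viewer
import cv2,numpy as np
a=viewer.capture("top")[140:280,180:380];b=viewer.capture("scene")[130:270,130:330]
f=lambda i:cv2.resize(i[:,:,::-1],(428,300),interpolation=cv2.INTER_CUBIC)
cv2.imwrite("pics/c4.png",np.vstack([f(a),f(b)]))
E
```

```text
t: 15.8
tool_pos: [0.5631, -0.0389, 0.1215]
ee_rot: [-180.0, -0.0, 178.5]
ft_force: [0.6, 0.6, -2.2]
opening: 0.0233
gripper_force: 78.6
t: 16.63
tool_pos: [0.5615, -0.099, 0.1215]
ee_rot: [-180.0, -0.0, 178.5]
ft_force: [1.1, 0.2, -1.7]
opening: 0.0232
gripper_force: 78.5
t: 16.88
tool_pos: [0.5613, -0.1069, 0.1215]
ee_rot: [-180.0, -0.0, 178.4]
ft_force: [0.0, -0.4, -1.2]
opening: 0.0227
gripper_force: 78.5
t: 17.47
tool_pos: [0.5616, -0.1061, 0.2132]
ee_rot: [-180.0, 0.1, 178.5]
ft_force: [-0.2, -0.9, -0.7]
opening: 0.0227
gripper_force: 78.5
shift cm [12.3  46.5   0.32] turn -13.02 t 17.4667
```

View pics/c4.png

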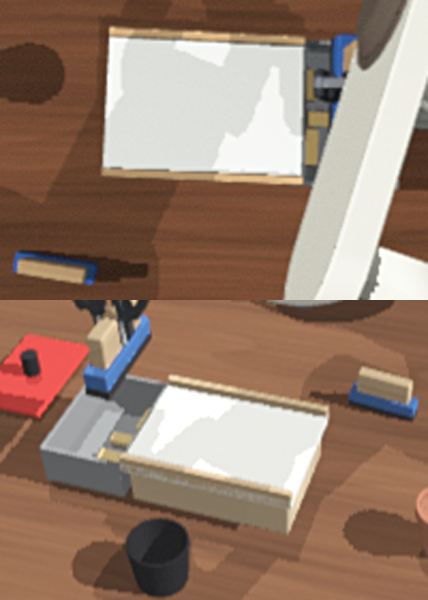

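The board is clear and the offcuts lie in the tub, next to its board-side wall. I'm taking the scraper back to its old spot and will count the offcuts from there.

```bash
python3 -m pendant '[[1.5,[0.4,1.2,0],0],[1.5,[1.2,4,0],-1],[1.5,[2,7.5,0],-2.3],[1.5,[2.9,11,0],-3.6],[1.5,[3.8,14.5,0],-5],[1.5,[4.7,18,0],-6.4],[1.5,[5.6,21.5,0],-7.8],[1.5,[6.6,25,0],-9.2],[1.5,[7.5,28.5,0],-10.6],[1.5,[8.4,32,0],-12]]'; python3 rel.py .451 .362 .21 -168.5
```

```text
t: 18.4
tool_pos: [0.4842, 0.2178, 0.2105]
ee_rot: [-180.0, -0.1, -169.5]
ft_force: [1.6, -0.2, -1.7]
opening: 0.0234
gripper_force: 78.6
shift cm [ 0.63 14.78  0.05] turn -0.96 t 18.4
```

```bash
python3 -m pendant '[[1.5,[0.1,3,0],-0.3],[1.5,[0.2,6,0],-0.6],[1.5,[0.4,9,0],-0.9],[1.5,[0.5,11.8,0],-0.9],[1.5,[0.6,13.8,0],-0.9],[1.5,[0.6,14.6,0],-0.9],[1.5,[0.6,14.6,0],-0.9],[1.5,[0.6,14.6,0],-0.9]]'; python3 rel.py .451 .362 .05 -168.5
python3 - <<'E'
from cell import viewer
import cv2,numpy as np
a=viewer.capture("top")[170:240,310:380];b=viewer.capture("scene")[150:220,140:230]
f=lambda i:cv2.resize(i[:,:,::-1],(400,400),interpolation=cv2.INTER_CUBIC)
cv2.imwrite("pics/c5.png",np.hstack([f(a),f(b)]))
E
```

```text
t: 19.07
tool_pos: [0.453, 0.3581, 0.2107]
ee_rot: [-180.0, -0.1, -168.6]
ft_force: [-0.4, -0.3, -1.8]
opening: 0.0231
gripper_force: 78.7
shift cm [ 0.12  0.42 16.07] turn -0.1 t 19.0667
```

View pics/c5.png

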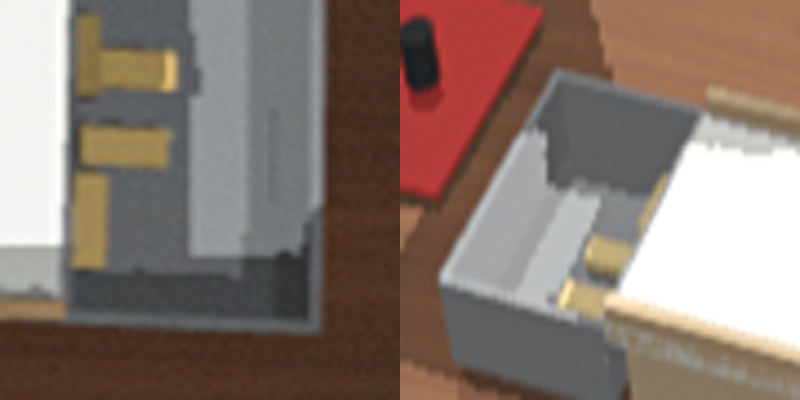

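The tub crop shows four offcuts, bark down, at (88,55), (138,70), (125,147) and (90,220), all on the tub floor. It cut off the tub's upper third. I'll set the scraper down first, then check the whole tub by colour.

```bash
python3 -m pendant '[[1.5,[0.1,0.3,2],0],[1.5,[0.1,0.3,5],0],[1.5,[0.1,0.3,8],0],[1.5,[0.1,0.3,11],0],[1.5,[0.1,0.3,13.4],0],[1.5,[0.1,0.3,14.9],0],[1.5,[0.1,0.3,15.7],0],[1.5,[0.1,0.3,16.1],0],[1.5,[0.1,0.3,16.1],0]]'; python3 rel.py .451 .362 .046 -168.5
python3 - <<'E'
from cell import viewer
import cv2,numpy as np
for n,(r0,r1,c0,c1) in(("top",(155,232,321,370)),("scene",(150,225,145,215))):
    im=viewer.capture(n);h=cv2.cvtColor(im,cv2.COLOR_RGB2HSV)[r0:r1,c0:c1]
    m=((h[...,0]>=14)&(h[...,0]<32)&(h[...,1]>80)&(h[...,2]>70)).astype(np.uint8)
    k,_,st,ce=cv2.connectedComponentsWithStats(m,connectivity=4)
    for s,c in zip(st[1:],ce[1:]):
        if s[4]>8: print(n,"box",s[0]+c0,s[1]+r0,s[2],s[3],"area",s[4])
    if n=="top":
        for r in m: print("".join(".#"[v] for v in r))
E
```

```text
t: 19.92
tool_pos: [0.4522, 0.3606, 0.0504]
ee_rot: [-180.0, -0.0, -168.7]
ft_force: [0.3, -0.0, -1.2]
opening: 0.0231
gripper_force: 78.8
shift cm [0.09 0.17 0.44] turn -0.19 t 19.9167
top box 323 173 18 14 area 144
top box 324 192 16 7 area 103
top box 323 200 6 17 area 92
.................................................
.................................................
##...............................................
##...............................................
##...............................................
##...............................................
.................................................
.................................................
.................................................
.................................................
.................................................
.................................................
.................................................
.................................................
.................................................
.................................................
........................
[... 2448 characters left out ...]
...........................
.................................................
.................................................
.................................................
.................................................
.................................................
.................................................
.................................................
.................................................
.................................................
.................................................
.................................................
scene box 209 167 6 3 area 13
scene box 182 192 9 6 area 41
scene box 176 200 10 5 area 37
scene box 186 204 29 10 area 62
```

```bash
python3 -m pendant '[[1.5,[0,0.1,0.2],0],[1.5,[0,0.1,0.35],0],[1.5,[0,0.1,0.45],0],[1.5,[0,0.1,0.5],0],[1.5,[0,0.1,0.5],0]]'; python3 -m pendant '[[4,[0,0,0],0],[8.5,[0,0,0],0],[8.5,[0,0,0],0],[8.5,[0,0,0],0],[8.5,[0,0,0],0],[8.5,[0,0,0],0]]'; python3 -m pendant '[[8.5,[0,0,-1],0],[8.5,[0,0,-3],0],[8.5,[0,0,-6],0],[8.5,[0,0,-9.5],0],[8.5,[0,0,-13],0],[8.5,[0,0,-16],0],[8.5,[0,0,-18],0]]'; python3 rel.py .5 -.16 .25 178.5
python3 - <<'E'
from cell import viewer
import cv2,numpy as np
for n,(r0,r1,c0,c1) in(("top",(155,232,226,370)),("scene",(150,235,140,285))):
    im=viewer.capture(n);h=cv2.cvtColor(im,cv2.COLOR_RGB2HSV)[r0:r1,c0:c1].astype(int)
    m=(h[...,1]>90).astype(np.uint8)
    for r in m[::1 if n=="top" else 2]: print("".join(".#"[v] for v in r))
E
```

```text
t: 20.43
tool_pos: [0.4518, 0.3621, 0.0457]
ee_rot: [180.0, 0.0, -168.6]
ft_force: [-1.1, 0.1, 1.5]
opening: 0.0232
gripper_force: 79.1
t: 20.93
tool_pos: [0.4517, 0.362, 0.0455]
ee_rot: [-180.0, -0.0, -168.6]
ft_force: [1.7, -0.0, 0.8]
opening: 0.0848
gripper_force: 0.0
t: 21.52
tool_pos: [0.452, 0.3623, 0.2299]
ee_rot: [179.9, 0.2, -168.6]
ft_force: [0.1, -0.4, 0.8]
opening: 0.085
gripper_force: 0.0
shift cm [  5.58 -52.15  -2.01] turn 12.86 t 21.5167
################################################################################################################################################
#####...########################################################################################################################################
#####......................#####################################################################################################################
####...........................................##################################################.............##################################
####..........................................................
[... 16100 characters left out ...]
#######################################..............................................................###############
############################################################################.....................................................################
#####################################################################################...........................................#################
###########################################################............######################...................................#################
#######################################################....................#############################.......................##################
```

The colour mask shows the board clear but only four offcuts in the tub. The fifth may be under the board-side wall, which hides a strip from the top camera. I'll look with the wrist camera from the other side.

```bash
python3 -m pendant '[[8.5,[0,-2,0],1],[8.5,[0,-5.5,0],2.2],[8.5,[0,-9,-0.2],3.5],[8.5,[0,-12.5,-0.4],4.8],[8.5,[0,-16,-0.6],6.1],[8.5,[0,-19.5,-0.8],7.4],[8.5,[0,-23,-1],8.7],[8.5,[0,-26.5,-1.3],10],[8.5,[0,-30,-1.6],11.3],[8.5,[0,-33.5,-2],12.8]]'; python3 rel.py .55 -.2 .25 178.5
```

```text
t: 22.45
tool_pos: [0.5174, 0.0319, 0.2454]
ee_rot: [-180.0, -0.0, 178.5]
ft_force: [-0.1, -0.1, -0.1]
opening: 0.0848
gripper_force: 0.0
shift cm [ -3.87 -23.1   -0.46] turn -0.0 t 22.45
```

```bash
python3 -m pendant '[[8.5,[-0.6,-3.4,0],0],[8.5,[-1.2,-6.8,0],0],[8.5,[-1.8,-10.2,0],0],[8.5,[-2.4,-13.6,0],0],[8.5,[-3,-17,0],0],[8.5,[-3.6,-20.4,0],0],[8.5,[-3.9,-22.5,0],0],[8.5,[-3.9,-22.5,0],0],[8.5,[-3.9,-22.5,0],0]]'
python3 - <<'E'
from cell import viewer
import cv2,json,numpy as np
p=viewer.camera_params("wrist");im=viewer.capture("wrist");np.save("w3.npy",im)
json.dump({k:(v if isinstance(v,float) else [list(map(float,r)) for r in v]) for k,v in p.items() if k in("fx","fy","cx","cy","cam_to_world")},open("w3.json","w"))
# project tub corners -> crop
M=np.linalg.inv(np.array(p["cam_to_world"]))
def pr(X):
    c=M[:3,:3]@X+M[:3,3];r=np.hypot(c[0],c[1]);th=np.arctan2(r,c[2]);return np.array([p["fx"]*th*c[0]/r+p["cx"],p["fy"]*th*c[1]/r+p["cy"]])
C=np.array([pr(np.array([x,y,.07])) for x in(.47,.65) for y in(-.2,-.075)]);print(C.round(0).tolist(),"cam",p["cam_to_world"][:3,3])
a,b=np.floor(C.min(0)).astype(int),np.ceil(C.max(0)).astype(int)
a=np.maximum(a,0)
im2=im[a[1]:b[1],a[0]:b[0]];h=cv2.cvtColor(im2,cv2.COLOR_RGB2HSV).astype(int)
print(a,b)
for r in h: print("".join("." if q[1]<=90 else ("o" if q[0]>=14 and q[0]<35 else "#") for q in r))
E
```

```text
t: 23.2
tool_pos: [0.5507, -0.1932, 0.2448]
ee_rot: [180.0, -0.1, 178.5]
ft_force: [0.1, -0.0, 0.1]
opening: 0.085
gripper_force: 0.0
[[245.0, 101.0], [359.0, 102.0], [250.0, 258.0], [351.0, 253.0]] cam [ 0.48632727 -0.19170384  0.38798695]
[245 101] [360 258]
##...........................................................................######################################
##..............................................................................................###################
##.....................................................................................................############
#..................................................................................................................
#..................................................................................................................
#..................................................................................................................
#..................................................................................................................
#..........................
[... 16672 characters left out ...]
....
###................................................................................................................
###................................................................................................................
###................................................................................................................
###................................................................................................................
###....................................................................................#######.....................
####......................................................................#.###################....................
```

Four blobs again, so the fifth could lie beneath another. I'll check the shading inside the blobs, and search every view for chip-coloured patches elsewhere.

```bash
python3 - <<'E'
import numpy as np,cv2
im=np.load("w3.npy");h=cv2.cvtColor(im,cv2.COLOR_RGB2HSV).astype(int)
s=h[124:226,288:342]
for r in s: print("".join("." if q[1]<=90 else chr(ord('a')+min(25,q[2]//10)) for q in r))
E
```

```text
......................................................
......................................................
.....................................mnooooooonn......
.....................................npqrqqqqqqqqqpo..
.....................................nqrsrrrrrrrrrqpl.
.....................................nqrrrrrrsrrrrrqm.
.....................................nqrrrrsrrrrrrrqm.
.....................................oqrrrrrssrrrrrqm.
.....................................oqrrrrsrrrrrrrpl.
.....................................oqrrrrrrrrrrrrpl.
.....................................oqrrrrrrrrrsrrp..
....................................moqrrrrrrrsrrrro..
....................................moqrrsrrrrrrrrrp..
....................................moqrrrrrrrrrrrrp..
....................................morrrrrrrsrrsrqo..
....................................moqrrrrrrrrrrrqo..
....................................moqrrrrrrrrrrrqo..
....................................morrrsrsrrrrrrqo..
....................................mprrrrssrrrrrrqo..
....................................mprrrrrsrrrrrrqo..

[... 3809 characters left out ...]
.....................lnoopppppppppol....
...................................lnoppppppppppol....
...................................mnopppppppqppnj....
...................................mnopppppppppol.....
...................................mnopppppppppnl.....
...................................moopppppppponk.....
...................................mnoppppppponl......
....................................noppppoonl........
.....................................nooon............
......................................................
......................................................
......................................................
......................................................
```

```bash
python3 -m pendant '[[8.5,[0,-3,0],0],[8.5,[-0.5,-6,0],0],[8.5,[-1,-9,0],0],[8.5,[-1.5,-11,0],0],[8.5,[-2,-12,0],0],[8.5,[-2,-12,0],0],[8.5,[-2,-12,0],0]]'
python3 - <<'E'
from cell import viewer
import cv2,json,numpy as np
p=viewer.camera_params("wrist");im=viewer.capture("wrist");np.save("w4.npy",im)
json.dump({k:(v if isinstance(v,float) else [list(map(float,r)) for r in v]) for k,v in p.items() if k in("fx","fy","cx","cy","cam_to_world")},open("w4.json","w"))
M=np.linalg.inv(np.array(p["cam_to_world"]))
def pr(X):
    c=M[:3,:3]@X+M[:3,3];r=np.hypot(c[0],c[1]);th=np.arctan2(r,c[2]);return np.array([p["fx"]*th*c[0]/r+p["cx"],p["fy"]*th*c[1]/r+p["cy"]])
C=np.array([pr(np.array([x,y,.015])) for x in(.5,.62) for y in(-.18,-.085)]);print(C.round(0).tolist(),"cam",p["cam_to_world"][:3,3])
a,b=np.floor(C.min(0)).astype(int),np.ceil(C.max(0)).astype(int)
h=cv2.cvtColor(im[a[1]:b[1],a[0]:b[0]],cv2.COLOR_RGB2HSV).astype(int);print(a,b)
for r in h: print("".join("." if q[1]<=90 else (chr(ord('a')+min(25,q[2]//10)) if 14<=q[0]<35 else chr(ord('A')+min(25,q[2]//10))) for q in r))
E
```

```text
t: 23.83
tool_pos: [0.5682, -0.3117, 0.2453]
ee_rot: [180.0, -0.0, 178.6]
ft_force: [0.1, 0.5, 0.5]
opening: 0.085
gripper_force: 0.0
[[355.0, 114.0], [417.0, 117.0], [351.0, 203.0], [411.0, 201.0]] cam [ 0.50372504 -0.31032326  0.38839187]
[351 113] [417 204]
..................................................................
..................................................................
..................................................................
............................................................mnoonn
...........................................................lmoqqqq
...........................................................lnpqrrr
...........................................................lnprrrr
...........................................................lnprrrr
...........................................................lnprrrr
...........................................................lnprrrr
..........................................................klnqrrrr
.........................................................klmnqrrrr
...................................
[... 4557 characters left out ...]
kkkkkkkkkkkkkkkkkkiiklllmmmmml
......................................................hiklllmmmmml
.......................................................jklllmmmmml
......................................................hjlllmmmmmmk
......................................................ikllllmmmmlk
......................................................iklllmmmmmlk
......................................................jklllmmmmml.
......................................................jklllmmmmml.
.....................................................hjllllmmmmml.
.....................................................ijlllmmmmmlk.
......................................................klllmmmmlk..
```

```bash
python3 - <<'E'
from wr import *
from scipy.optimize import least_squares
import cv2
def pr(f,X):
    p=json.load(open(f));M=np.linalg.inv(np.array(p["cam_to_world"]));c=M[:3,:3]@X+M[:3,3];r=np.hypot(c[0],c[1]);th=np.arctan2(r,c[2]);return np.array([p["fx"]*th*c[0]/r+p["cx"],p["fy"]*th*c[1]/r+p["cy"]])
for n,a,b in(("blob1 -x,-y",(325.5,126.5),(412.5,116.5)),("blob1 +x,-y",(324,161),(408.5,149)),("mid -x,-y",(297,166),(384,153)),("mid +x,-y",(296.5,178.5),(383.5,165)),("ch3 -x,-y",(294,195.5),(380,180.5)),("ch3 +x,-y",(293,208),(378.5,193))):
    r=least_squares(lambda X:np.r_[pr("w3.json",X)-a,pr("w4.json",X)-b],[.55,-.14,.03]);print(n,r.x.round(4),round(r.cost,2))
h=cv2.cvtColor(np.load("w4.npy"),cv2.COLOR_RGB2HSV).astype(int)
for r in h[110:215,400:440]: print("".join("." if q[1]<=90 else (chr(ord('a')+min(25,q[2]//10)) if 14<=q[0]<35 else chr(ord('A')+min(25,q[2]//10))) for q in r))
E
```

```text
blob1 -x,-y [ 0.4992 -0.1067  0.0394] 0.03
blob1 +x,-y [ 0.5424 -0.106   0.0305] 0.11
mid -x,-y [ 0.5498 -0.1386  0.021 ] 0.07
mid +x,-y [ 0.5655 -0.1395  0.0233] 0.11
ch3 -x,-y [ 0.5875 -0.1424  0.0219] 0.01
ch3 +x,-y [ 0.6044 -0.1435  0.0225] 0.01
........................................
........................................
........................................
........................................
........................................
........................................
...........mnoonnmmll...................
..........lmoqqqqqppppom................
..........lnpqrrrrrrrrqo................
..........lnprrrrrrrrrqo................
..........lnprrrrrrrrrqn................
..........lnprrrrrrrrrqn................
..........lnprrrrrrrrrqn................
.........klnqrrrrrrrrrqn................
........klmnqrrrrrrrrrqn................
.......kllmnqrrrrrrrrrqm................
.......kllmnqrrrrrrrrrpm................
.......lllmnqrrrrrrrrrpl................
.......lllmoqrrrrrrrrrpl................
.......lllmoqrrrrrrrrrp.................
.......lllmoqrrrrrrrrrp.......
[... 2754 characters left out ...]
...
.....iklllmmmmmlk.......................
.....jklllmmmmml........................
.....jklllmmmmml........................
....hjllllmmmmml........................
....ijlllmmmmmlk........................
.....klllmmmmlk.........................
.....jklllllkj..........................
.......kkkj.............................
........................................
........................................
........................................
........................................
........................................
........................................
........................................
........................................
........................................
```

Stereo between the two wrist positions gives the first blob's top at z ≈ 0.031–0.039, against about 0.022 for the others. It is two offcuts stacked: a side step shows the lower one, set off along x. That makes five in the tub. One numeric check of the scraper and bystanders against the first images, then hand in.

```bash
python3 - <<'E'
from cell import viewer
from m import proj
import numpy as np,cv2
for n in("scene","top"):
    a=np.load(n+"0.npy");b=viewer.capture(n)
    for k,X,w in(("scraper",(.451,.362,.06),16),("pot",(.61,.35,.04),16),("crock",(.754,.016,.04),16),("stems",(.663,-.329,.07),18)):
        u,v=proj(n,np.array(X))[0].astype(int);t=a[v-w:v+w,u-w:u+w];s=b[v-w-5:v+w+5,u-w-5:u+w+5]
        r=cv2.matchTemplate(s,t,cv2.TM_CCOEFF_NORMED);_,q,_,l=cv2.minMaxLoc(r);print(n,k,round(q,3),"shift",l[0]-5,l[1]-5)
    h=cv2.cvtColor(b,cv2.COLOR_RGB2HSV)
    print(n,"lid px",proj(n,np.array([.439,-.33,.012]))[0].round(),"red centroid",[x.mean().round() for x in np.nonzero(((h[...,0]<4)|(h[...,0]>176))&(h[...,1]>200)&(h[...,2]>90))][::-1])
E
```

```text
scene scraper 0.987 shift 0 0
scene pot 0.982 shift 0 0
scene crock 0.988 shift 0 0
scene stems 0.981 shift 0 0
scene lid px [145. 163.] red centroid [np.float64(nan), np.float64(nan)]
top scraper 0.994 shift 0 0
top pot 0.995 shift 0 0
top crock 0.984 shift 0 0
top stems 0.982 shift 0 0
top lid px [407. 239.] red centroid [np.float64(409.0), np.float64(231.0)]<stdin>:10: RuntimeWarning: Mean of empty slice.
  ret = ret.dtype.type(ret / rcount)
```

```bash
python3 -c "
from cell import ticket,bot
print(bot.observe()['t'],ticket.finish_job())"
```

```text
the job is handed in; nothing more can be done
23.9833 None
```

I handed the job in at about 24 s: the lid is flat on the bench, knob up; the scraper stands upright where it was; the pots and cuttings haven't moved; and all five offcuts are in the tub — four seen directly, the fifth inferred from stereo height to lie under another.

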